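# Start the warming plate by its key sequence

## Task

Start the electric warming plate: on its row of keys press the large round key, then the square key, then the long bar key, one at a time and each fully down. Let the round and the square key spring right back up before you press the next; the bar key stays down by itself and must be left down. Do not press the small round key or the cross-shaped key, and leave the mug and the dish standing where they are on the plate.

Things in the scene. Friction and masses are not known exactly. Their poses are not given: they have to be found in the camera images.
- warmer: fixed electric warming plate, white body 240 (x) x 290 (y) mm, key console 40 mm high; origin: centre of its underside, x to its back, y to its left. Five black keys, 52 mm apart, stand in a row along y at x = -80 mm (the robot's side), in an order that differs from start to start. The dark plate behind them (x -21 to 111 mm, top at 43 mm) carries mug and dish
- top_round (a point): centre of the top face of the large round key, 30 mm in diameter; moves with the key, 54 mm above the worktop at rest, 48 mm when fully down (firm stop; then 5 mm above its white 52 x 42 mm base); axes as the warmer's
- key_round (a joint): travel of the large round key in m: 0 up, 0.006 fully down; spring key: starts to move at about 1.5 N, fully down at about 4.5 N, springs up when let go
- top_small (a point): centre of the top face of the small round key, 16 mm in diameter; moves with the key, 54 mm above the worktop at rest, 48 mm when fully down (firm stop; then 5 mm above its white 52 x 42 mm base); axes as the warmer's
- key_small (a joint): travel of the small round key in m: 0 up, 0.006 fully down; spring key: starts to move at about 1.5 N, fully down at about 4.5 N, springs up when let go
- top_square (a point): centre of the top face of the square key, 26 x 26 mm; moves with the key, 54 mm above the worktop at rest, 48 mm when fully down (firm stop; then 5 mm above its white 52 x 42 mm base); axes as the warmer's
- key_square (a joint): travel of the square key in m: 0 up, 0.006 fully down; spring key: starts to move at about 1.5 N, fully down at about 4.5 N, springs up when let go
- top_bar (a point): centre of the top face of the long bar key, 44 mm (along the warmer's x) x 14 mm; moves with the key, 54 mm above the worktop at rest, 48 mm when fully down (firm stop; then 5 mm above its white 52 x 42 mm base); axes as the warmer's
- key_bar (a joint): travel of the long bar key in m: 0 up, 0.006 fully down; no spring: it moves down against about 4 N of friction and stays where it is pushed, so it cannot be brought up again
- top_cross (a point): centre of the top face of the cross-shaped key, two 32 x 10 mm arms; moves with the key, 54 mm above the worktop at rest, 48 mm when fully down (firm stop; then 5 mm above its white 52 x 42 mm base); axes as the warmer's
- key_cross (a joint): travel of the cross-shaped key in m: 0 up, 0.006 fully down; spring key: starts to move at about 1.5 N, fully down at about 4.5 N, springs up when let go
- mug: white dotted mug, 82 mm in diameter, 91 mm high, standing loose on the plate, handle pointing roughly to the back; origin at the centre of its underside (of its 82 x 114 mm outline, handle towards -y, so the bowl's axis lies at y = +17 mm)
- dish: dark shallow round dish, 116 mm in diameter, 28 mm high, standing loose on the plate; origin at the centre of its underside
Mind the look-alikes: they are no part of the job. Of the things that look like the dish, the largest one is meant.

How it is judged:
On the way, in this order (a step that is already met when the one before it is completed fails the run):
1. the large round key is fully down, the square and bar keys still up (value of joint key_round above 0.004 m and value of joint each of key_square, key_bar below 0.0015 m), for 0.05 s.
2. the round key has sprung back, the bar key still up (value of joint each of key_round, key_bar below 0.0015 m), for 0.05 s.
3. the square key is fully down, the round and bar keys up (all of step 2 and value of joint key_square above 0.004 m), for 0.05 s.
4. the square key has sprung back, the bar key still up (value of joint each of key_square, key_bar below 0.0015 m), for 0.05 s.
5. the bar key is fully down, the others up (value of joint key_bar above 0.004 m and value of joint each of key_round, key_square below 0.0015 m), for 0.05 s.
At the end, for the whole second after the job is handed in: The bar key is down (more than 4 of its 6 mm), the other four keys are up (within 1.5 mm), and the mug and the dish stand upright (within 0.15 rad), at rest, within 30 mm of where they stood (all of step 5 and value of joint each of key_small, key_cross below 0.0015 m and distance of each of mug, dish from where it was at the start of the episode below 0.03 m and angle between each of mug, dish's own z axis and vertical below 0.15 rad and linear speed of each of mug, dish below 0.03 m/s); the robot touches nothing.
It fails at once if the small round key or the cross-shaped key is pressed (more than 3 mm) (value of joint any of key_small, key_cross above 0.003 m).
It fails at once if two of the round, square and bar keys are pressed (more than 3 mm) at the same time (value of joint each of key_round, key_square above 0.003 m or value of joint each of key_round, key_bar above 0.003 m or value of joint each of key_square, key_bar above 0.003 m).
It fails at once if the mug or the dish is pushed away (more than 30 mm) or tipped (more than 0.4 rad) (distance of any of mug, dish from where it was at the start of the episode above 0.03 m or angle between any of mug, dish's own z axis and vertical above 0.4 rad).
It also fails if it takes over 38 s, if anything falls off the work surface, if the arm or the gripper's body presses on something with over 40 N, if the wrist force passes 120 N, or if a joint passes its speed limit or range.

## Robot

A 7-joint arm with a two-finger parallel gripper is mounted at the origin on a cart in front of the work surface, level with it; the furniture and walls round the work are solid. World frame = base frame: x ahead of the robot, y to its left, z up, the work surface at z = 0. Lengths are in m, angles in rad, forces in N, time in s.
With the tool pointing down it reaches from about 0.4 to 0.875 m from the base axis. Payload 19.3 kg.
Tool frame: the origin (TCP) lies midway between the tips of the shut fingers; the grasp point (between the pads) lies 19 mm behind it; z points along the fingers, y is the line along which they close (so a half turn about z gives the same grasp; the last joint's range is limited). The gripper opens to 85 mm and grips with 20 to 120 N. Pads are 22 mm wide; open, the fingers measure 114 mm over their backs; the gripper's body (76 mm by 85 mm) begins 54 mm behind the grasp point. The pads swing forward as they close: fully open they stand 13 mm farther back than shut.
Start: joints at [-1.297, 0.521, -0.036, 1.599, 0.021, 1.021, -0.113], TCP at [0.211, 0.588, 0.231] pointing down, gripper open.
Joint ranges: [-2.91, 2.91], [-0.3, 2.13], [-1.5, 1.42], [0.17, 2.43], [-1.26, 4.41], [0.16, 1.93], [-2.52, 2.52]. Speed limits (rad/s): [1.89, 1.89, 2.39, 2.39, 3.01, 3.01, 3.01].

## Interface

Orientations are given as [roll, pitch, yaw] about the fixed x, y, z axes, in that order (R = Rz(yaw) Ry(pitch) Rx(roll)).
In Python, from workcell import bot gives the robot as it stands.
- The arm moves only by the tool move_arm, never from a script. Its argument "series" is a list of rows, each a list of 3 entries, a list of its own where there are three numbers: the shift along the tool's x, y, z in cm, then the turn, a rotation vector about the tool's x, y, z in rad, then the opening in per cent of the stroke, from 0 (shut) to 100 (fully open). A call has 1 to 20 rows; each row is the pose to reach, as a shift and turn from the pose commanded when the call began, along the tool's axes at that moment; what a row does not reach only later rows make up. A row lasts 1/12 s, in which the tool goes at most 41.7 mm and 7.16 degrees, less where a joint would pass 70% of its speed; a pose out of reach is approached as far as the arm can. A call with a gripper value outside its range is refused whole. The fingers move at their own pace and stop on an object; "squeeze" is the grip in N (left out, the last holds). Time passes only in rows, so rows that repeat a pose let the fingers close. It gives the time, the measured TCP pose, the force, the opening and the grip force at its end, in the units of the state.
- bot.observe(): the state, without advancing time (a new reading comes with each control period).
- bot.grab_frame(name): name is "scene" or "side" or "wrist"; returns (picture, depth): 480x640x3 uint8, red, green, blue; 480x640 float32, m along the optical axis (not along the pixel's ray), 0 where there is no reading.
- bot.camera_params(name): a dict with "fovy" (degrees; the focal length in pixels is half the picture's height over the tangent of half this angle, whatever the lens; pixels are square), "cx", "cy" (the principal point, pixels), "R" (3x3) and "t" (3): a world point X has camera coordinates R X + t; the wrist camera has in their place "tool_from_camera" (4x4, takes a point from camera to tool coordinates, whose origin is the TCP and whose axes are the flange's). Camera axes: x right, y down, z forward; pixel columns grow to the right and rows downward; lengths in m; the calibration is good to about 2 mm. The wrist camera is an equidistant fisheye: a pixel r from the principal point sees the ray r / f radians off the axis. A picture is of the moment at which its call begins: read the wrist's pose just before it. camera_params takes no time and is no camera call.
- bot.job_done(): hands the job in; it is judged then, once.
Trained networks look in the newest picture that a camera, given by its name, has taken for a name from the list of things; names that differ only in an ending like _2 or _b are one class to them, and where a whole thing is asked for, a point or a joint stands for the part that bears it (a point fixed in the world has none). Each returns a list of dicts, best first, with "conf" (0 to 1); they miss things now and then, are a little off and sometimes report something else, mostly with a low value. They report only what shows in the picture. A call takes as long as a camera call. They do not tell look-alikes from the thing itself.
- bot.find_in(camera, thing): "bbox" ([left, top, right, bottom] in pixels, round what is visible of it).
- bot.trace(camera, thing): "mask" (480x640 bool, what is visible of it) and "bbox" ([left, top, right, bottom] in pixels, round what is visible of it).
The state is a dict: "clock": time; "qpos": joint angles; "qd": joint speeds; "joint_efforts": joint torques, N m; "position": TCP position; "tool_rot": TCP orientation; "force": force on the tool from outside, world axes, zero at the start; "moment": the same for the moment, N m; "grip_width": finger opening in m; "finger_force": force on a finger pad.
Only numpy, scipy, OpenCV 4.12 (cv2) and the standard library are available. Lean on these libraries where they do the work, as an engineer would, in place of code of your own. Each camera call takes 0.05 s, during which the arm holds its last target. There are 200 camera calls.

## Working session

There is one attempt and no reset: what is moved stays moved. The work goes in short steps, Python scripts to look and compute and a tool call to move; the robot and the scene stay as the last step left them, time stands still between calls to the robot, and variables do not carry over. Pictures are saved under pics/ and viewed, at most 10 in all, crops included, and the job is handed in when it is done.

Besides the shell and the picture viewer there is one more tool, called after ">>>" as a command line: name --argument value ..., lists and objects as JSON in quotes. move_arm: Moves the arm, as the interface text tells. Its arguments: {"type":"object","properties":{"series":{"type":"array"},"squeeze":{"type":"number"}},"required":["series"]}

```bash
mkdir -p pics; cat > h.py <<'E'
import numpy as np, cv2
from workcell import bot
from scipy.spatial.transform import Rotation as Ro
def w(cam,u,v,d=None,z=None):
    p=bot.camera_params(cam); f=240/np.tan(np.radians(p['fovy'])/2)
    r=np.array([(u-p['cx'])/f,(v-p['cy'])/f,1.]); R=np.array(p['R']);t=np.array(p['t'])
    if d is not None: return R.T@(r*d-t)
    c=-R.T@t; q=R.T@r; return c+q*(z-c[2])/q[2]
E
python3 - <<'E'
from h import *
for c in ('scene','side'):
    im,d=bot.grab_frame(c); cv2.imwrite(f'pics/{c}0.png',im[:,:,::-1])
    for k in ('top_round','top_small','top_square','top_bar','top_cross','warmer','mug','dish'):
        for r in bot.find_in(c,k)[:2]:
            b=r['bbox']; u,v=(b[0]+b[2])/2,(b[1]+b[3])/2
            print(c,k,round(r['conf'],2),np.round(b),np.round(w(c,u,v,z=.054),3))
s=bot.observe();print(s['clock'],s['position'],s['tool_rot'],s['qpos'],s['force'])
E
```

```text
scene top_round 0.52 [285. 259. 302. 275.] [0.51  0.128 0.054]
scene top_square 0.61 [210. 199. 229. 216.] [0.468 0.338 0.054]
scene top_bar 0.67 [262. 244. 281. 262.] [0.494 0.177 0.054]
scene top_cross 0.55 [245. 230. 260. 244.] [0.484 0.231 0.054]
scene warmer 0.74 [192. 176. 379. 303.] [0.533 0.191 0.054]
scene warmer 0.24 [206. 204. 229. 218.] [0.461 0.331 0.054]
scene mug 0.56 [252. 141. 306. 204.] [0.622 0.366 0.054]
scene mug 0.56 [210. 205. 225. 213.] [0.464 0.335 0.054]
scene dish 0.96 [384. 309. 436. 356.] [ 0.591 -0.087  0.054]
scene dish 0.71 [307. 319. 361. 366.] [ 0.481 -0.035  0.054]
side top_round 0.65 [344. 239. 358. 246.] [0.508 0.145 0.054]
side top_square 0.79 [373. 287. 394. 300.] [0.463 0.346 0.054]
side top_bar 0.48 [346. 252. 371. 256.] [0.496 0.197 0.054]
side top_cross 0.56 [353. 261. 373. 273.] [0.49  0.255 0.054]
side warmer 0.88 [241. 240. 413. 344.] [0.545 0.346 0.054]
side mug 0.69 [245. 227. 320. 307.] [0.621 0.262 0.054]
side dish 0.87 [286. 213. 326. 232.] [0.601 0.037 0.054]
side dish 0.84 [338. 223. 380. 244.] [0.493 0.095 0.054]
0.9 [0.21067495 0.58843924 0.23129862] [ 3.14157431e+00 -3.09620258e-05  2.79776580e+00] [-1.29719443  0.52140947 -0.03632763  1.59946081  0.02118429  1.02108597
 -0.11279708] [ 0.37646372 -0.14015838  0.08421245]
```

```bash
python3 - <<'E'
import cv2,numpy as np
a=cv2.imread('pics/scene0.png')[130:380,170:450]; b=cv2.imread('pics/side0.png')[200:360,220:440]
cv2.imwrite('pics/a.png',cv2.resize(a,None,fx=2.4,fy=2.4,interpolation=3)); cv2.imwrite('pics/b.png',cv2.resize(b,None,fx=3.5,fy=3.5,interpolation=3))
E
```

```text
(no output)
```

View pics/a.png

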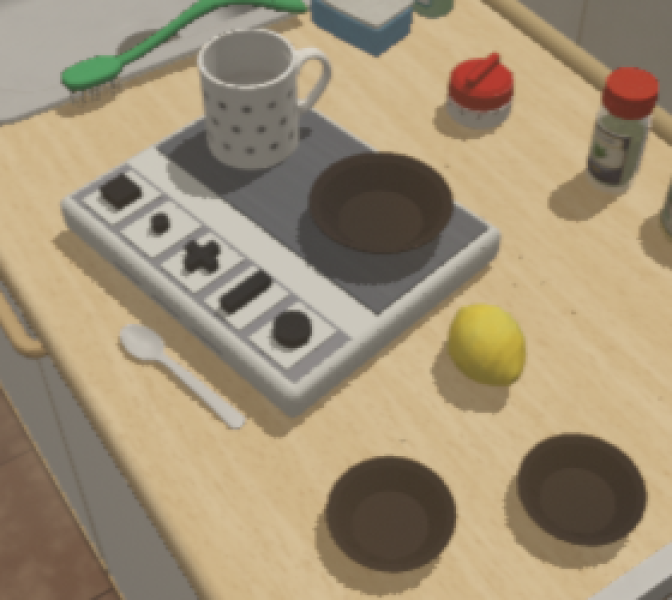

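View pics/b.png

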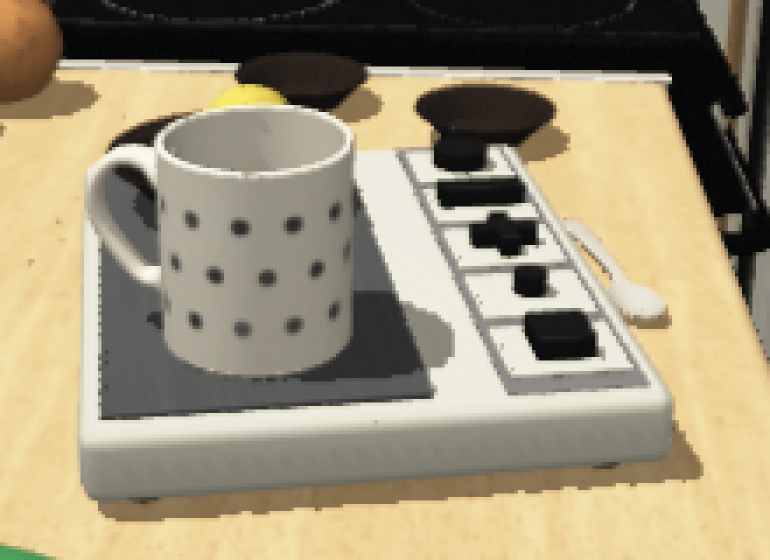

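The left-to-right key order is square (scene 120,190 in the crop), small, cross, bar, round (292,328). The mug and the large dish stand on the plate behind them. Next I'll refine the key tops with depth.

```bash
cat >> h.py <<'E'
def tops(c):
    im,d=bot.grab_frame(c); v,u=np.mgrid[:480,:640]; p=bot.camera_params(c); f=240/np.tan(np.radians(p['fovy'])/2)
    X=np.stack([(u-p['cx'])/f*d,(v-p['cy'])/f*d,d],-1)-np.array(p['t']); X=X@np.array(p['R'])
    return im,d,X
E
python3 - <<'E'
from h import *
for c in ('scene','side'):
    im,d,X=tops(c); print(c,'cam',np.round(-np.array(bot.camera_params(c)['R']).T@bot.camera_params(c)['t'],2))
    m=(d>0)&(im.max(2)<75)&(X[...,2]>.047)&(X[...,2]<.062)&(X[...,0]>.42)&(X[...,0]<.545)&(X[...,1]>.08)&(X[...,1]<.4)
    n,l,st,ce=cv2.connectedComponentsWithStats(m.astype(np.uint8),connectivity=4)
    for i in range(1,n):
        if st[i,4]<12: continue
        P=X[l==i]; mid=(P.min(0)+P.max(0))/2
        pp=np.array([w(c,a,b,z=.054) for b,a in np.argwhere(l==i)])
        print(st[i],'mean',np.round(P.mean(0),3),'mid',np.round(mid,3),'plane mean',np.round(pp.mean(0),3))
E
```

```text
scene cam [ 0.25 -0.32  0.69]
[212 203  16  13 128] mean [0.467 0.334 0.053] mid [0.468 0.335 0.052] plane mean [0.467 0.333 0.054]
[234 220   6   7  33] mean [0.477 0.283 0.053] mid [0.477 0.284 0.052] plane mean [0.477 0.281 0.054]
[247 231  14  12 119] mean [0.487 0.232 0.053] mid [0.487 0.233 0.052] plane mean [0.486 0.231 0.054]
[262 243  21  17 146] mean [0.497 0.181 0.053] mid [0.498 0.182 0.052] plane mean [0.497 0.181 0.054]
[284 260  15  14 167] mean [0.507 0.13  0.054] mid [0.507 0.132 0.052] plane mean [0.507 0.13  0.054]
side cam [0.52 0.96 0.37]
[344 239  15   9 118] mean [0.508 0.142 0.053] mid [0.508 0.138 0.051] plane mean [0.508 0.145 0.054]
[345 251  25   7 139] mean [0.498 0.192 0.052] mid [0.498 0.192 0.051] plane mean [0.498 0.198 0.054]
[354 261  19  10 127] mean [0.489 0.244 0.052] mid [0.489 0.24  0.052] plane mean [0.489 0.247 0.054]
[367 276   9   8  61] mean [0.478 0.294 0.052] mid [0.478 0.292 0.051] plane mean [0.479 0.298 0.054]
[370 289  21  12 207] mean [0.468 0.346 0.053] mid [0.468 0.344 0.051] plane mean [0.469 0.349 0.054]
```

>>> move_arm --series '[[[-43.3,-32.8,0],[0,0,0],0],[[-43.3,-32.8,0],[0,0,0],0],[[-43.3,-32.8,0],[0,0,0],0],[[-43.3,-32.8,0],[0,0,0],0],[[-43.3,-32.8,0],[0,0,0],0],[[-43.3,-32.8,0],[0,0,0],0],[[-43.3,-32.8,0],[0,0,0],0],[[-43.3,-32.8,0],[0,0,0],0],[[-43.3,-32.8,0],[0,0,0],0],[[-43.3,-32.8,0],[0,0,0],0],[[-43.3,-32.8,0],[0,0,0],0],[[-43.3,-32.8,0],[0,0,0],0],[[-43.3,-32.8,0],[0,0,0],0],[[-43.3,-32.8,0],[0,0,0],0],[[-43.3,-32.8,0],[0,0,0],0],[[-43.3,-32.8,6],[0,0,0],0],[[-43.3,-32.8,11],[0,0,0],0],[[-43.3,-32.8,14],[0,0,0],0],[[-43.3,-32.8,14],[0,0,0],0],[[-43.3,-32.8,14],[0,0,0],0]]'

```text
clock: 2.67
position: [0.5053, 0.1342, 0.088]
tool_rot: [-3.138, -0.005, 2.799]
force: [-0.5, -0.4, -0.3]
grip_width: 0.0003
finger_force: 0.0
```

```bash
python3 - <<'E'
from h import *
s=bot.observe();print(s['position'],s['tool_rot'],s['force'])
a,_=bot.grab_frame('wrist'); b,_=bot.grab_frame('scene'); 
o=np.hstack([cv2.resize(a,(400,300)),cv2.resize(b[180:330,200:400],(400,300))])
cv2.imwrite('pics/c.png',o[:,:,::-1])
E
```

```text
[0.50529597 0.13421754 0.08798569] [-3.13823223 -0.00472913  2.79939988] [-0.5436248  -0.39660091 -0.32060648]
```

View pics/c.png

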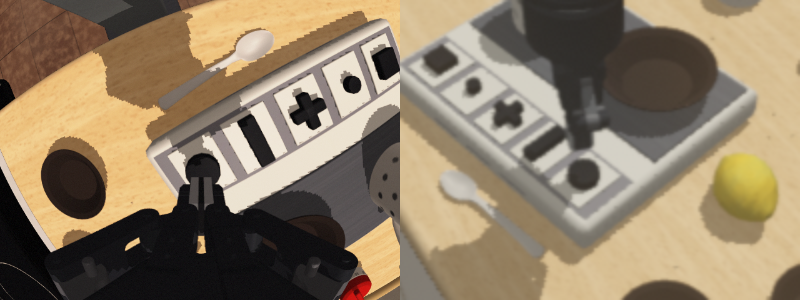

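The wrist view shows the shut fingers right over the round key (203,167). Pressing it now.

>>> move_arm --series '[[[0,0,2],[0,0,0],0],[[0,0,3.2],[0,0,0],0],[[0,0,3.7],[0,0,0],0],[[0,0,4.0],[0,0,0],0],[[0,0,4.1],[0,0,0],0],[[0,0,4.1],[0,0,0],0],[[0,0,4.1],[0,0,0],0]]'

```text
clock: 3.35
position: [0.5083, 0.1341, 0.0513]
tool_rot: [3.14, 0.001, 2.798]
force: [-0.5, 2.0, 3.3]
grip_width: -0.0
finger_force: 1.4
```

>>> move_arm --series '[[[0,0,0.2],[0,0,0],0],[[0,0,0.4],[0,0,0],0],[[0,0,0.4],[0,0,0],0],[[0,0,0.4],[0,0,0],0]]'

```text
clock: 3.68
position: [0.5084, 0.134, 0.0476]
tool_rot: [3.14, 0.001, 2.798]
force: [-5.9, 1.7, 30.8]
grip_width: -0.0
finger_force: 15.4
```

>>> move_arm --series '[[[0,0,-2],[0,0,0],0],[[0,0,-5],[0,0,0],0],[[0,0,-5],[0,0,0],0],[[0,0,-5],[0,0,0],0],[[10.6,17.8,-5],[0,0,0],0],[[10.6,17.8,-5],[0,0,0],0],[[10.6,17.8,-5],[0,0,0],0],[[10.6,17.8,-5],[0,0,0],0],[[10.6,17.8,-5],[0,0,0],0],[[10.6,17.8,-5],[0,0,0],0],[[10.6,17.8,-5],[0,0,0],0],[[10.6,17.8,-5],[0,0,0],0],[[10.6,17.8,-5],[0,0,0],0]]'

```text
clock: 4.77
position: [0.4683, 0.3354, 0.0958]
tool_rot: [-3.14, 0.0, 2.796]
force: [-0.1, 0.3, 0.5]
grip_width: 0.0001
finger_force: 0.0
```

```bash
python3 - <<'E'
from h import *
s=bot.observe();print(s['position'],s['force'])
a,_=bot.grab_frame('wrist'); b,_=bot.grab_frame('scene'); 
o=np.hstack([cv2.resize(a,(400,300)),cv2.resize(b[160:310,180:380],(400,300))])
cv2.imwrite('pics/d.png',o[:,:,::-1])
E
```

```text
[0.46828048 0.33543315 0.09577047] [-0.10248091  0.32785603  0.46583768]
```

View pics/d.png

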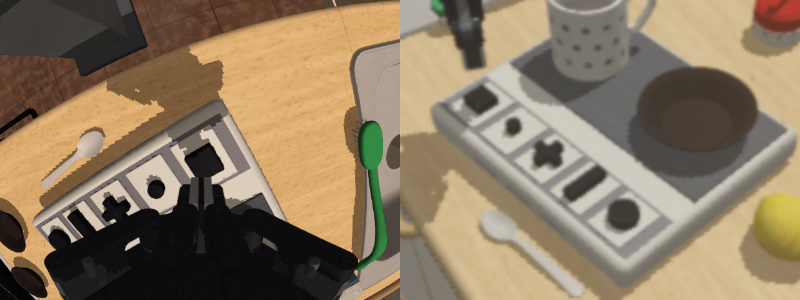

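The fingers are over the square key (wrist view 203,160), and the round key is back up. I'll press the square key and lift.

>>> move_arm --series '[[[0,0,2.5],[0,0,0],0],[[0,0,3.8],[0,0,0],0],[[0,0,4.4],[0,0,0],0],[[0,0,4.7],[0,0,0],0],[[0,0,5.0],[0,0,0],0],[[0,0,5.0],[0,0,0],0],[[0,0,5.0],[0,0,0],0]]'

```text
clock: 5.45
position: [0.4681, 0.3361, 0.0478]
tool_rot: [-3.141, -0.0, 2.797]
force: [-8.0, -8.2, 22.1]
grip_width: 0.0002
finger_force: 10.9
```

>>> move_arm --series '[[[0,0,0],[0,0,0],0],[[0,0,-2],[0,0,0],0],[[0,0,-5],[0,0,0],0],[[0,0,-5],[0,0,0],0],[[0,0,-5],[0,0,0],0],[[-7.9,-13.2,-5],[0,0,0],0],[[-7.9,-13.2,-5],[0,0,0],0],[[-7.9,-13.2,-5],[0,0,0],0],[[-7.9,-13.2,-5],[0,0,0],0],[[-7.9,-13.2,-5],[0,0,0],0],[[-7.9,-13.2,-5],[0,0,0],0],[[-7.9,-13.2,-5],[0,0,0],0],[[-7.9,-13.2,-5],[0,0,0],0]]'

```text
clock: 6.53
position: [0.4976, 0.1872, 0.0961]
tool_rot: [3.141, -0.0, 2.799]
force: [-0.4, 0.6, 0.3]
grip_width: 0.0001
finger_force: 0.0
```

```bash
python3 - <<'E'
from h import *
s=bot.observe();print(s['position'],s['force'])
a,_=bot.grab_frame('wrist'); b,_=bot.grab_frame('scene'); 
o=np.hstack([cv2.resize(a,(400,300)),cv2.resize(b[160:310,180:380],(400,300))])
cv2.imwrite('pics/e.png',o[:,:,::-1])
E
```

```text
[0.49757056 0.18720101 0.09609609] [-0.43115196  0.55179182  0.29008074]
```

View pics/e.png

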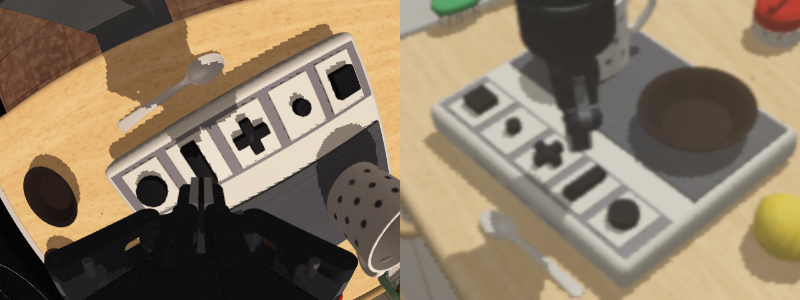

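The fingers are over the bar key (wrist view 197,165), and the square key is up again. Pressing the bar key with a 2 mm shift to the right.

>>> move_arm --series '[[[0,-0.2,2.5],[0,0,0],0],[[0,-0.2,3.8],[0,0,0],0],[[0,-0.2,4.4],[0,0,0],0],[[0,-0.2,4.7],[0,0,0],0],[[0,-0.2,5.0],[0,0,0],0],[[0,-0.2,5.0],[0,0,0],0],[[0,-0.2,5.0],[0,0,0],0]]'

```text
clock: 7.22
position: [0.4967, 0.1847, 0.0478]
tool_rot: [3.141, -0.001, 2.798]
force: [-12.0, -1.1, 27.7]
grip_width: 0.0001
finger_force: 14.2
```

>>> move_arm --series '[[[0,0,-2],[0,0,0],0],[[0,0,-6],[0,0,0],0],[[0,0,-10],[0,0,0],0],[[0,0,-14],[0,0,0],0],[[10,0,-18],[0,0,0],0],[[10,0,-18],[0,0,0],0],[[10,0,-18],[0,0,0],0],[[10,0,-18],[0,0,0],0],[[10,0,-18],[0,0,0],0],[[10,0,-18],[0,0,0],0]]'

```text
clock: 8.05
position: [0.4035, 0.218, 0.2268]
tool_rot: [3.141, 0.001, 2.798]
force: [0.9, -0.1, -0.0]
grip_width: 0.0
finger_force: 0.0
```

```bash
python3 - <<'E'
from h import *
s=bot.observe();print(s['position'],s['force'])
for c in ('side','scene'):
    im,d,X=tops(c)
    cv2.imwrite(f'pics/f_{c}.png',cv2.resize(im[200:360,220:440] if c=='side' else im[130:310,170:400],None,fx=3,fy=3)[:,:,::-1])
    m=(d>0)&(im.max(2)<75)&(X[...,2]>.04)&(X[...,2]<.062)&(X[...,0]>.42)&(X[...,0]<.545)&(X[...,1]>.08)&(X[...,1]<.4)
    n,l,st,ce=cv2.connectedComponentsWithStats(m.astype(np.uint8),connectivity=4)
    for i in range(1,n):
        if st[i,4]>12: print(c,st[i],np.round(np.percentile(X[l==i][:,2],[50,90]),4),np.round(X[l==i].mean(0),3))
E
```

```text
[0.40353366 0.21800657 0.22677035] [ 0.9399711  -0.09187834 -0.00170167]
side [344 239  15  10 139] [0.0534 0.0548] [0.508 0.143 0.052]
side [345 254  25   6 107] [0.0477 0.0487] [0.498 0.192 0.047]
side [354 261  20  12 161] [0.0518 0.0545] [0.488 0.244 0.051]
side [367 276   9   9  78] [0.0516 0.0547] [0.478 0.294 0.051]
side [327 283  14  25 227] [0.0434 0.044 ] [0.538 0.34  0.043]
side [370 289  21  14 244] [0.0532 0.0546] [0.468 0.347 0.051]
side [326 313  17   2  20] [0.0414 0.0423] [0.535 0.384 0.041]
scene [251 197   7   7  18] [0.0433 0.0444] [0.542 0.33  0.043]
scene [212 203  16  14 133] [0.0536 0.0551] [0.467 0.333 0.053]
scene [234 220   6   7  35] [0.0531 0.0548] [0.477 0.283 0.052]
scene [247 231  14  12 124] [0.0534 0.0554] [0.487 0.232 0.053]
scene [263 246  20  15 110] [0.0482 0.0496] [0.497 0.182 0.048]
scene [285 260  14  15 171] [0.0538 0.0552] [0.507 0.13  0.053]
```

View pics/f_side.png

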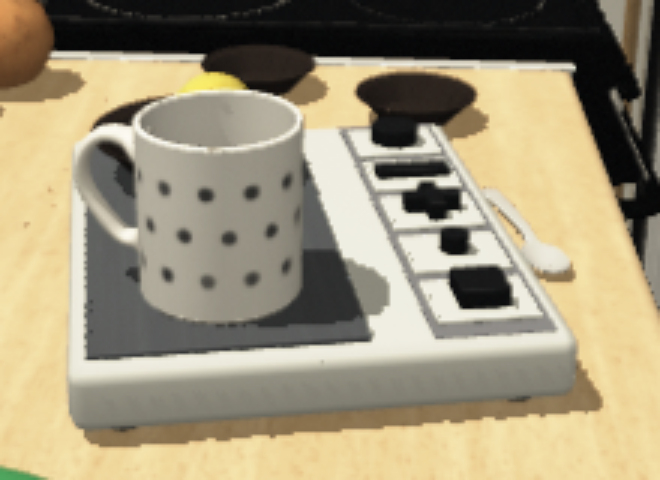

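The bar key (410,169) is down at 48 mm and the other four keys are up at 54 mm. The mug and dish haven't moved, and the arm is clear.

```bash
python3 -c "from workcell import bot; print(bot.job_done())"
```

```text
the job is handed in; nothing more can be done
None
```

I pressed the round, square and bar keys in order, left the bar key down with the other four up and the mug and dish in place, and handed the job in at about 8 s; the hand-in gave no verdict.

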